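# Unscrew the soap press and draw out the mould

## Robot

A 7-joint arm with a two-finger parallel gripper is mounted at the origin on the work surface. World frame = base frame: x ahead of the robot, y to its left, z up, the work surface at z = 0. Lengths are in m, angles in rad, forces in N, time in s.
With the tool pointing down it reaches from about 0.4 to 0.875 m from the base axis. Payload 6.5 kg.
Tool frame: the origin (TCP) lies at the very end of the fingers, on their centre line; the grasp point (between the pads) lies bot.grip_point_offset behind it (bot.grip_point_offset is the distance from the TCP to the grasp point, in m); z points along the fingers, y is the direction in which the jaws open and shut (so a half turn about z gives the same grasp; the last joint's range is limited). The gripper opens to 85 mm and grips with 20 to 120 N. Pads are 22 mm wide; open, the fingers measure 114 mm over their backs; the gripper's body (76 mm by 85 mm) begins 54 mm behind the grasp point. The pads swing forward as they close: fully open they stand 13 mm farther back than shut.
Start: joints at [-1.176, 0.536, -0.004, 1.538, 0.003, 1.067, -0.071], TCP at [0.289, 0.582, 0.231] pointing down, gripper open.
Joint ranges: [-2.7, 2.7], [-0.37, 2.16], [-1.27, 1.26], [0.24, 2.4], [-1.31, 4.45], [0.19, 1.91], [-2.76, 2.76]. Speed limits (rad/s): [2.39, 2.39, 3.14, 3.14, 3.14, 3.14, 3.14].

## Interface

Orientations are given as a rotation vector (axis times angle).
In Python, from rig import bot gives the robot as it stands. The module is installed in compiled form; this text tells all that it offers.
- The arm moves only by the tool carry_out, never from a script. Its argument "deltas" is a list of rows, each a list of 7 numbers: the shift along the tool's x, y, z in m, then the turn, a rotation vector about the tool's x, y, z in rad, then the finger opening in m, from 0 to 0.0854. A call has 1 to 12 rows; each row shifts and turns the pose as measured when the row begins, along the tool's axes as they then stand; what a row does not reach is not made up. A row lasts 1/8 s, in which the tool goes at most 62.5 mm and 10.7 degrees, less where a joint would pass 70% of its speed; a pose out of reach is approached as far as the arm can. A call is refused whole if a number of a shift passes 0.0625 or a number of a turn 0.188, either way. A call with a gripper value outside its range is refused whole. The fingers move at their own pace and stop on an object; the grip force is fixed at half the most. Time passes only in rows, so rows that do not move let the fingers close. It gives the time, the measured TCP pose, the force and the opening at its end, in the units of the state.
- bot.read_state(): the state, without advancing time (a new reading comes with each control period).
- bot.get_image(name): name is "side" or "top"; returns the picture (480x640x3 uint8, blue, green, red); there is no depth.
- bot.camera_params(name): a dict with "fx", "fy", "cx", "cy" (pixels), "cam_to_world" (4x4, takes a point from camera to world coordinates). Camera axes: x right, y down, z forward; pixel columns grow to the right and rows downward; lengths in m; the calibration is good to about 2 mm. A picture is of the moment at which its call begins. camera_params takes no time and is no camera call.
- bot.finish_job(): hands the job in, once; it reports no verdict.
The state is a dict: "time": time; "joint_positions": joint angles; "joint_velocities": joint speeds; "joint_torque": joint torques, N m; "ee_pos": TCP position; "eef_rot": TCP orientation; "ft_force": force on the tool from outside, world axes, zero at the start; "wrist_torque": the same for the moment, N m; "gripper_width": finger opening in m.
Only numpy, scipy, OpenCV 4.12 (cv2) and the standard library are available. Lean on these libraries where they do the work, as an engineer would, in place of code of your own. Each camera call takes 0.05 s, during which the arm holds its last target. There are 200 camera calls.

## Task

The soap press by the sink has its plunger screwed down inside the mould. Turn the handwheel anticlockwise (seen from above), following it up as it rises, until the plunger has lifted clear above the mould's rim; then slide the mould by its pull plate, flat along the rails with the bar of soap in it, until the whole mould box is out past the metal frame but still wholly on the wooden base board. Leave the plunger up and do not disturb the toiletries standing around.

Things in the scene. Friction and masses are not known exactly. Their poses are not given: they have to be found in the camera images.
- press: Soap press, fixed to the counter. Origin: on the vertical screw axis, at counter height; z up. The mould slides out along its own -y. Wooden base board 136 mm (x) by 270 mm (y from -190 to +80 mm), 12 mm thick; on it two low rails along y (inner faces at x = +-40.5 mm, tops 22 mm above the counter).
- beam (a point): Centre of the top of the press's aluminium frame, on the screw axis, 108 mm above the counter. Cross beam 132 mm (x) by 40 mm (y) by 18 mm over the mould, a collar of radius 19 mm, 6 mm high on it; uprights below it at x = +-50 to 66 mm, also 40 mm deep (y = +-20 mm). The handwheel is above.
- wheel (a joint): Turn of the handwheel in rad, 0 fully down, growing anticlockwise seen from above up to 12.5 (hard stop). Each full turn lifts the wheel, stem and plunger by 20 mm. Turning takes about 0.1 N m (about 3 N at a spoke); it stays where it is left.
- stem (a joint): Rise of the stem, plunger and wheel in m: 0 down (plunger 1 mm above the soap), 0.040 at the top. It equals the wheel's turn times 20 mm / 2 pi. The plunger's underside is level with the mould's rim at 0.021.
- hub (a point): Centre of the black handwheel, on the screw axis at mid thickness of rim and spokes; rises with it (148 mm above the counter when fully down: 34 mm free between spokes and beam). Rim of 12 mm round bar, centre line radius 64 mm; three spokes of 12 mm bar at 120 degrees, open between; hub 24 mm across, +-12 mm high; a 18 mm steel stem end reaches 28 mm above this point.
- spoke (a point): Point on the centre line of one spoke, 37 mm from the screw axis; turns and rises with the wheel (the other two spokes are 120 and 240 degrees from it).
- plunger (a point): Centre of the underside of the plunger, a steel plate 56 x 70 mm (press x, y), 10 mm thick, on the stem; rises with the wheel and does not turn.
- mould_box (a point): Loose white plastic mould, at the start under the frame: this is the centre of its open-topped box, 76 mm (x) by 90 mm (y) by 45 mm high, walls 5 mm, half-way up; axes as the press's. It stands on the base board between the rails (rim 57 mm above the counter), about 0.3 kg with the soap. A flat tongue 40 mm wide, 8 mm thick runs at its bottom to -y, to the pull plate.
- pull_plate (a point): Centre of the upright pull plate of the mould, 165 mm from the box centre along -y: 64 mm wide (x), 10 mm thick (y), 60 mm high, its top 72 mm above the counter. Between it and the box only the low tongue lies (top 20 mm above the counter), so it can be hooked from above on its inner side or pinched.
- soap_mid (a point): Centre of the loose cream bar of soap, 56 x 70 x 18 mm, lying on the floor of the mould (floor 5 mm thick).
- cups: Blue plastic stacking cups, a stack 76 mm across, about 100 mm high; origin under its centre. Not to be disturbed.
- nail_brush: Wooden nail brush 45 x 100 x 34 mm; origin under its centre. Not to be disturbed.
- jar: Open cream plastic jar 76 mm across, 64 mm high; origin under its centre. Not to be disturbed.
- jar_lid: Cream twist lid 74 mm across, 16 mm high; origin under its centre. Not to be disturbed.
There are look-alikes about, which are no part of the job. Of the things shaped like the part that bears mould_box, the white one is meant.

How it is judged:
On the way:
1. the plunger is lifted clear of the mould's rim while the mould is still under the frame (value of joint stem above 0.022 m and y of mould_box in the frame of press above -0.02 m), for 0.2 s.
At the end, for the whole second after the job is handed in: The plunger is raised clear of the mould's rim (stem above 22 mm) and at rest; the mould stands flat and at rest between the rails on the base board, its box centre 67 to 150 mm out from the screw axis (wholly past the frame, box on the board); the soap lies flat in the mould (value of joint stem above 0.022 m and y of mould_box in the frame of press between -0.15 and -0.067 m and x of mould_box in the frame of press between -0.01 and 0.01 m and angle between mould_box's own z axis and vertical below 0.06 rad and height (world z) of mould_box below 0.04 m and x of soap_mid in the frame of mould_box between -0.015 and 0.015 m and y of soap_mid in the frame of mould_box between -0.015 and 0.015 m and z of soap_mid in the frame of mould_box below 0 m and velocity of joint stem between -0.002 and 0.002 m/s and linear speed of mould below 0.01 m/s); the robot touches nothing.
It fails at once if the mould is lifted or tipped (height (world z) of mould_box above 0.05 m or angle between mould_box's own z axis and vertical above 0.2 rad).
It fails at once if one of the toiletries standing around is pushed away (distance of any of cups, nail_brush, jar, jar_lid from where it was at the start of the episode above 0.025 m).
It also fails if it takes over 64 s, if anything falls off the work surface, if the arm or the gripper's body presses on something with over 40 N, if the wrist force passes 120 N, or if a joint passes its speed limit or range.

## Working session

There is one attempt and no reset: what is moved stays moved. The work goes in short steps, Python scripts to look and compute and a tool call to move; the robot and the scene stay as the last step left them, time stands still between calls to the robot, and variables do not carry over. Pictures are saved under pics/ and viewed, about 8 in all and at most 12, crops included, and the job is handed in when it is done.

Besides the shell and the picture viewer there is one more tool, called after "Request:" by a JSON object that holds its "op" and its "data", one argument or row to a line. carry_out: Moves the arm, as the interface text tells. Its arguments: {"type":"object","properties":{"deltas":{"type":"array"}},"required":["deltas"]}

```bash
mkdir -p pics
cat > h.py <<'E'
import numpy as np,cv2
from rig import bot
from scipy.spatial.transform import Rotation as R
def ray(n,u,v,z):
    c=bot.camera_params(n);T=np.array(c["cam_to_world"])
    d=T[:3,:3]@[(u-c["cx"])/c["fx"],(v-c["cy"])/c["fy"],1];o=T[:3,3]
    return o+d*(z-o[2])/d[2]
def proj(n,p):
    c=bot.camera_params(n);T=np.array(c["cam_to_world"])
    q=T[:3,:3].T@(np.array(p)-T[:3,3]);return np.array([c["fx"]*q[0]/q[2]+c["cx"],c["fy"]*q[1]/q[2]+c["cy"]])
E
python3 - <<'E'
from h import *
for n in("top","side"):
    cv2.imwrite(f"pics/{n}0.png",bot.get_image(n)); c=bot.camera_params(n);print(n,c["fx"],np.round(c["cam_to_world"],3).tolist())
s=bot.read_state();print(s,bot.grip_point_offset)
E
```

```text
top 463.26951247512267 [[-0.003, -0.99, 0.138, 0.388], [-1.0, 0.002, -0.009, 0.026], [0.009, -0.138, -0.99, 1.208], [0.0, 0.0, 0.0, 1.0]]
side 561.637741593331 [[0.918, -0.241, 0.317, 0.062], [-0.397, -0.596, 0.698, -1.026], [0.021, -0.766, -0.642, 1.07], [0.0, 0.0, 0.0, 1.0]]
{'time': 0.1, 'joint_positions': array([-1.17618517,  0.53710552, -0.00444272,  1.53877705,  0.00260575,
        1.067334  , -0.07120208]), 'joint_velocities': array([ 0.00016844, -0.00042495,  0.00155609, -0.00213555,  0.00102053,
       -0.00151621,  0.00153706]), 'joint_torque': array([ 2.32501858e-03, -5.84558737e+01,  1.05167158e+00, -2.59776235e+01,
        1.26395372e-02,  4.58257680e-03, -2.89593356e-05]), 'ee_pos': array([0.28879148, 0.58166961, 0.23048982]), 'eef_rot': array([-7.17279774e-01, -3.05835602e+00,  2.51125804e-03]), 'ft_force': array([0.29463121, 0.42199739, 0.63278585]), 'wrist_torque': array([-0.00591522, -0.01247437,  0.07592871]), 'gripper_width': 0.08542976816312464} 0.0187
```

View pics/top0.png

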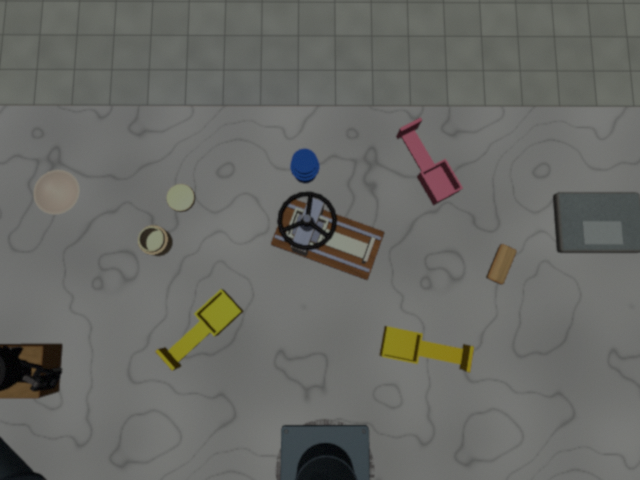

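View pics/side0.png

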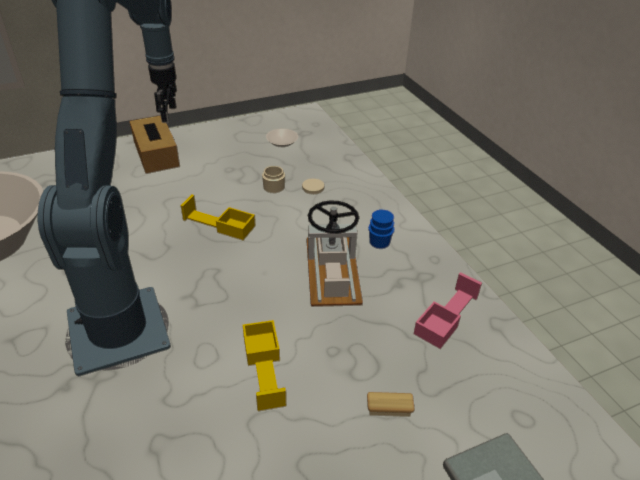

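Run:
```python
from h import *
t=cv2.imread("pics/top0.png")[140:290,255:400];cv2.imwrite("pics/c1.png",cv2.resize(t,None,fx=4,fy=4,interpolation=3))
t=cv2.imread("pics/side0.png")[190:315,290:410];s=cv2.resize(t,None,fx=4.8,fy=4.8,interpolation=3)
cv2.imwrite("pics/c2.png",s)
```

```text
(no output)
```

View pics/c1.png

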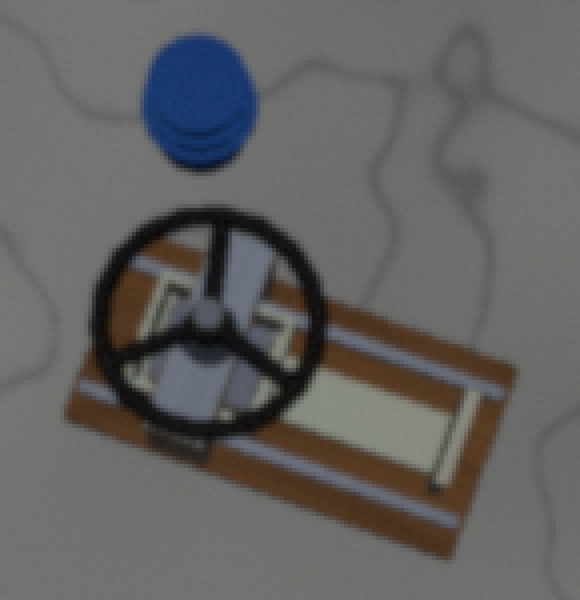

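View pics/c2.png

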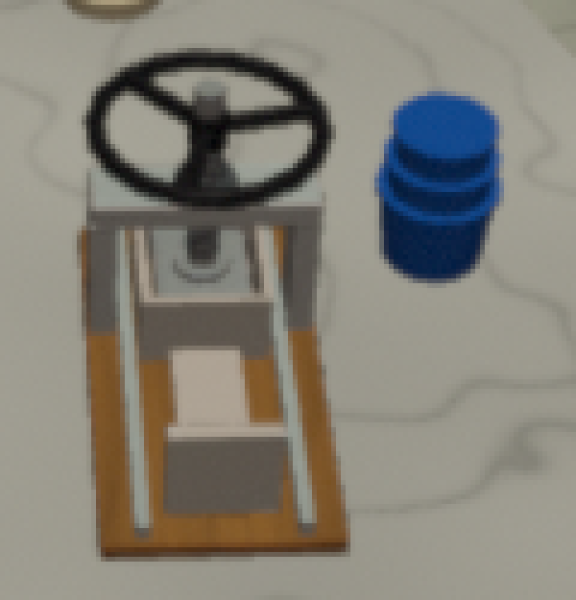

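```bash
cat >> h.py <<'E'
def fit():
    from scipy.optimize import least_squares
    obs=[("top",(0,0,.148),(210,322)),("top",(.068,-.19,.012),(517,368)),("top",(-.068,-.19,.012),(450,554)),("top",(-.068,.08,.012),(67,413)),
     ("side",(0,0,.176),(209,88)),("side",(-.068,-.19,.012),(101,546)),("side",(.068,-.19,.012),(348,543)),("side",(0,0,.148),(209,128))]
    def w(p,q): c,s=np.cos(p[2]),np.sin(p[2]);return (p[0]+c*q[0]-s*q[1],p[1]+s*q[0]+c*q[1],q[2])
    def f(p):
        r=[]
        for n,q,o in obs:
            px=np.array(o)/4+(255,140) if n=="top" else np.array(o)/4.8+(290,190)
            r+=list(proj(n,w(p,q))-px)
        return r
    return least_squares(f,[.6,.05,-.2],loss="soft_l1"),f
E
python3 - <<'E'
from h import *
s,f=fit();print(s.x,np.round(f(s.x),1).reshape(-1,2).tolist())
h=ray("top",255+210/4,140+322/4,.148)
for u,v in((219,215),(112,357),(298,380)):
    d=ray("top",255+u/4,140+v/4,.148)-h;print(np.degrees(np.arctan2(d[1],d[0])),np.linalg.norm(d[:2]))
print(ray("top",305,175,0),ray("top",305,162,.1))
E
```

```text
[ 0.60003607  0.04100429 -0.36051205] [[0.0, -0.5], [1.0, -0.7], [0.3, 1.4], [-1.4, 0.3], [0.4, -0.1], [-0.7, 0.1], [0.4, -0.3], [-0.1, -0.1]]
-4.7127255240563395 0.06411897814389195
109.91416731257546 0.06046503394158425
-123.90844129719561 0.06146861322450285
[0.75273714 0.04999387 0.        ] [0.75580327 0.0480089  0.1       ]
```

```bash
cat >> h.py <<'E'
P=np.array([.600,.041]);Y=-.3605
def press(x,y,z): c,s=np.cos(Y),np.sin(Y);return np.array([P[0]+c*x-s*y,P[1]+s*x+c*y,z])
X=np.array([-np.sin(Y),np.cos(Y),0]);YY=np.array([np.cos(Y),np.sin(Y),0])
GOAL=R.from_matrix(np.c_[X,YY,[0,0,-1]])
def plan(wps,g,maxstep=.058,maxrot=.18):
    "rows through world way points at GOAL orientation"
    s=bot.read_state();p=s["ee_pos"];r=R.from_rotvec(s["eef_rot"]);out=[]
    for w in wps:
        dv=(r.inv()*GOAL).as_rotvec()
        n=max(1,int(np.ceil(max(np.linalg.norm(w-p)/maxstep,np.linalg.norm(dv)/maxrot))))
        p0=p
        for i in range(n):
            q=p0+(w-p0)*(i+1)/n
            out.append([*np.round(r.inv().apply(q-p),4),*np.round(dv/n,3),g]);p=q;r=r*R.from_rotvec(dv/n)
    print(len(out));print(str([[float(round(a,4)) for a in o] for o in out]).replace(" ",""))
def st():
    s=bot.read_state();d=s["ee_pos"][:2]-P;g=GOAL.inv()*R.from_rotvec(s["eef_rot"])
    print("t",round(s["time"],2),"pos",np.round(s["ee_pos"],4),"ang",round(np.degrees(np.arctan2(d[1],d[0])),1),"r",round(np.hypot(*d),4),
     "F",np.round(s["ft_force"],1),"roterr",np.round(g.as_rotvec(),3),"press xy",np.round(GOAL.inv().apply([*d,0])[[1,0]],4),"w",round(s["gripper_width"],4))
def circ(a,r=.035): a=np.radians(a);return P+r*np.array([np.cos(a),np.sin(a)])
E
python3 - <<'E'
from h import *
plan([np.array([*circ(54),.235])],0)
E
```

```text
11
[[-0.0477,-0.0283,-0.0004,-0.0,0.0,0.134,0.0],[-0.0511,-0.0217,-0.0004,-0.0,0.0,0.134,0.0],[-0.0535,-0.0147,-0.0004,-0.0,0.0,0.134,0.0],[-0.055,-0.0074,-0.0004,-0.0,0.0,0.134,0.0],[-0.0555,-0.0,-0.0004,-0.0,0.0,0.134,0.0],[-0.055,0.0074,-0.0004,-0.0,0.0,0.134,0.0],[-0.0535,0.0146,-0.0004,-0.0,0.0,0.134,0.0],[-0.0511,0.0216,-0.0004,-0.0,0.0,0.134,0.0],[-0.0478,0.0282,-0.0004,-0.0,0.0,0.134,0.0],[-0.0436,0.0344,-0.0004,-0.0,0.0,0.134,0.0],[-0.0386,0.0399,-0.0004,-0.0,0.0,0.134,0.0]]
```

Request:
{"op": "carry_out", "data": {
  "deltas": [
    [-0.048,-0.028,0,0,0,0.134,0],
    [-0.051,-0.022,0,0,0,0.134,0],
    [-0.054,-0.015,0,0,0,0.134,0],
    [-0.055,-0.007,0,0,0,0.134,0],
    [-0.056,0,0,0,0,0.134,0],
    [-0.055,0.007,0,0,0,0.134,0],
    [-0.054,0.015,0,0,0,0.134,0],
    [-0.051,0.022,0,0,0,0.134,0],
    [-0.048,0.028,0,0,0,0.134,0],
    [-0.044,0.034,0,0,0,0.134,0],
    [-0.039,0.04,0,0,0,0.134,0],
    [0,0,0,0,0,0,0]
  ]
}}

```text
time: 1.6
ee_pos: [0.617, 0.0435, 0.2262]
eef_rot: [2.626, 1.723, -0.011]
ft_force: [-1.5, 0.4, 0.6]
gripper_width: 0.0003
```

Run:
```python
from h import *
st();plan([np.array([*circ(54),.22])],0)
```

```text
t 1.6 pos [0.617  0.0435 0.2262] ang 8.4 r 0.0172 F [-1.5  0.4  0.6] roterr [ 0.003 -0.006  0.049] press xy [0.015  0.0083] w 0.0003
1
[[0.0252,-0.007,0.0061,-0.003,0.006,-0.049,0.0]]
```

Request:
{"op": "carry_out", "data": {
  "deltas": [
    [0.025,-0.007,0.004,0,0.006,-0.049,0],
    [0,0,0,0,0,0,0]
  ]
}}

```text
time: 1.85
ee_pos: [0.6195, 0.074, 0.2208]
eef_rot: [-2.572, -1.794, 0.004]
ft_force: [0.5, -0.6, -0.6]
gripper_width: 0.0001
```

Run:
```python
from h import *
st();plan([np.array([*circ(54),.185]),np.array([*circ(54),.155])],0)
for n in("top","side"):cv2.imwrite(f"pics/{n}1.png",bot.get_image(n))
a=cv2.imread("pics/top1.png")[140:270,255:385];b=cv2.imread("pics/side1.png")[140:270,265:395]
cv2.imwrite("pics/c3.png",np.hstack([cv2.resize(i,(400,400),interpolation=3) for i in(a,b)]))
```

```text
t 1.85 pos [0.6195 0.074  0.2208] ang 59.4 r 0.0384 F [ 0.5 -0.6 -0.6] roterr [ 0.006  0.001 -0.008] press xy [0.0066 0.0378] w 0.0001
2
[[-0.0041,0.0028,0.0358,-0.006,-0.001,0.008,0.0],[0.0,-0.0,0.03,0.0,0.0,-0.0,0.0]]
```

View pics/c3.png

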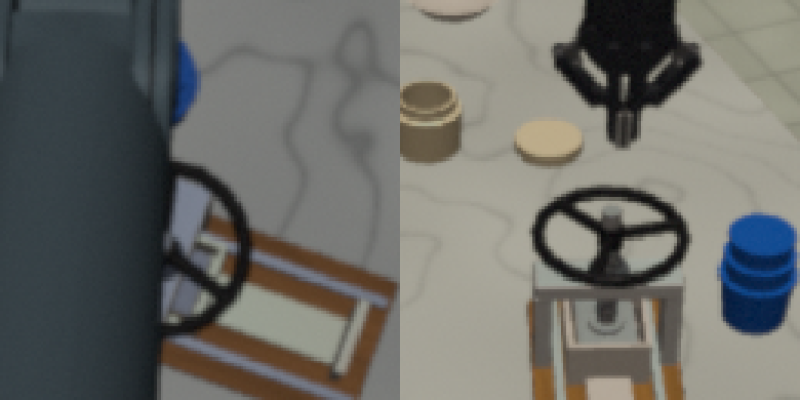

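Request:
{"op": "carry_out", "data": {
  "deltas": [
    [-0.004,0.003,0.025,-0.006,0,0.008,0],
    [0,0,0.02,0,0,0,0],
    [0,0,0.01,0,0,0,0],
    [0,0,0,0,0,0,0]
  ]
}}

```text
time: 2.45
ee_pos: [0.6208, 0.0681, 0.1663]
eef_rot: [2.583, 1.785, 0.003]
ft_force: [0.7, 0.7, 0.7]
gripper_width: 0.0001
```

Run:
```python
from h import *
st();plan([np.array([*circ(54,.036),.148]),np.array([*circ(54,.036),.135])],0)
```

```text
t 2.45 pos [0.6208 0.0681 0.1663] ang 52.5 r 0.0342 F [0.7 0.7 0.7] roterr [-0.003  0.001  0.001] press xy [0.0099 0.0327] w 0.0001
2
[[0.002,-0.0004,0.0183,0.003,-0.001,-0.001,0.0],[-0.0,0.0,0.013,-0.0,-0.0,0.0,0.0]]
```

Request:
{"op": "carry_out", "data": {
  "deltas": [
    [0.002,0,0.016,0.003,0,0,0],
    [0,0,0.012,0,0,0,0],
    [0,0,0,0,0,0,0]
  ]
}}

```text
time: 2.82
ee_pos: [0.6223, 0.0705, 0.1375]
eef_rot: [-2.584, -1.787, -0.003]
ft_force: [-0.1, 0.2, 0.1]
gripper_width: -0.0
```

Run:
```python
from h import *
st()
```

```text
t 2.83 pos [0.6223 0.0705 0.1375] ang 53.0 r 0.037 F [-0.1  0.2  0.1] roterr [-0.001  0.002  0.   ] press xy [0.0104 0.0355] w -0.0
```

```bash
cat >> h.py <<'E'
def turn(n,step,z0=.1335,r=.0365,a=None,contact=84,gain=1.0):
    s=bot.read_state();d=s["ee_pos"][:2]-P
    if a is None:a=np.degrees(np.arctan2(d[1],d[0]))
    w=[]
    for i in range(n):
        b=a+step*(i+1);w.append(np.array([*circ(b,r),z0+.02/360*max(0,b-contact)]))
    plan(w,0)
E
python3 -c "
from h import *
turn(8,14)"
```

```text
8
[[0.001,-0.0089,0.004,0.001,-0.002,-0.0,0.0],[-0.0007,-0.0089,0.0,-0.0,0.0,0.0,0.0],[-0.0028,-0.0084,-0.0006,0.0,-0.0,-0.0,0.0],[-0.0048,-0.0075,-0.0008,-0.0,-0.0,-0.0,0.0],[-0.0065,-0.0061,-0.0008,-0.0,-0.0,-0.0,0.0],[-0.0078,-0.0044,-0.0008,-0.0,-0.0,-0.0,0.0],[-0.0086,-0.0024,-0.0008,-0.0,-0.0,-0.0,0.0],[-0.0089,-0.0002,-0.0008,-0.0,-0.0,-0.0,0.0]]
```

Request:
{"op": "carry_out", "data": {
  "deltas": [
    [0.001,-0.009,0.004,0.001,-0.002,0,0],
    [-0.0007,-0.009,0,0,0,0,0],
    [-0.0028,-0.0084,-0.0006,0,0,0,0],
    [-0.0048,-0.0075,-0.0008,0,0,0,0],
    [-0.0065,-0.006,-0.0008,0,0,0,0],
    [-0.0078,-0.0044,-0.0008,0,0,0,0],
    [-0.0086,-0.0024,-0.0008,0,0,0,0],
    [-0.009,0,-0.0008,0,0,0,0]
  ]
}}

```text
time: 3.82
ee_pos: [0.5652, 0.0539, 0.141]
eef_rot: [2.579, 1.791, 0.019]
ft_force: [3.0, 4.4, -1.0]
gripper_width: 0.0003
```

```bash
python3 -c "
from h import *
st();turn(10,14)"
```

```text
t 3.83 pos [0.5652 0.0539 0.141 ] ang 159.7 r 0.0371 F [ 3.   4.4 -1. ] roterr [-0.008  0.009 -0.003] press xy [-0.0371 -0.0002] w 0.0003
10
[[-0.0088,0.0017,0.0025,0.008,-0.009,0.003,0.0],[-0.0083,0.0032,-0.0008,-0.0,0.0,0.0,0.0],[-0.0073,0.0051,-0.0008,0.0,0.0,0.0,0.0],[-0.0058,0.0067,-0.0008,0.0,0.0,0.0,0.0],[-0.004,0.0079,-0.0008,0.0,-0.0,0.0,0.0],[-0.002,0.0087,-0.0008,0.0,0.0,0.0,0.0],[0.0002,0.0089,-0.0008,0.0,-0.0,0.0,0.0],[0.0024,0.0086,-0.0008,0.0,0.0,0.0,0.0],[0.0044,0.0078,-0.0008,0.0,-0.0,0.0,0.0],[0.0061,0.0065,-0.0008,0.0,0.0,0.0,0.0]]
```

Request:
{"op": "carry_out", "data": {
  "deltas": [
    [-0.0088,0.0017,0.0025,0.008,-0.009,0.003,0],
    [-0.0083,0.0032,-0.0006,0,0,0,0],
    [-0.0073,0.0051,-0.0006,0,0,0,0],
    [-0.0058,0.0067,-0.0006,0,0,0,0],
    [-0.004,0.0079,-0.0006,0,0,0,0],
    [-0.002,0.0087,-0.0006,0,0,0,0],
    [0.0002,0.0089,-0.0006,0,0,0,0],
    [0.0024,0.0086,-0.0006,0,0,0,0],
    [0.0044,0.0078,-0.0006,0,0,0,0],
    [0.006,0.0065,-0.0006,0,0,0,0]
  ]
}}

```text
time: 5.08
ee_pos: [0.6088, 0.0088, 0.1404]
eef_rot: [-2.568, -1.778, 0.027]
ft_force: [-4.4, -1.1, 0.0]
gripper_width: 0.0001
```

```bash
python3 -c "
from h import *
st()
s=bot.read_state();d=s['ee_pos'][:2]-P
turn(11,14,a=np.degrees(np.arctan2(d[1],d[0]))%360)"
```

```text
t 5.08 pos [0.6088 0.0088 0.1404] ang -74.8 r 0.0334 F [-4.4 -1.1  0. ] roterr [ 0.025 -0.004 -0.001] press xy [ 0.0196 -0.027 ] w 0.0001
11
[[0.0035,0.0082,-0.0052,-0.025,0.004,0.001,0.0],[0.0075,0.0049,-0.0008,0.0,0.0,-0.0,0.0],[0.0084,0.0029,-0.0008,-0.0,-0.0,-0.0,0.0],[0.0089,0.0008,-0.0008,-0.0,-0.0,-0.0,0.0],[0.0088,-0.0014,-0.0008,-0.0,-0.0,-0.0,0.0],[0.0082,-0.0035,-0.0008,-0.0,-0.0,-0.0,0.0],[0.0071,-0.0053,-0.0008,-0.0,-0.0,-0.0,0.0],[0.0056,-0.0069,-0.0008,-0.0,-0.0,-0.0,0.0],[0.0038,-0.0081,-0.0008,-0.0,-0.0,-0.0,0.0],[0.0017,-0.0087,-0.0008,-0.0,-0.0,-0.0,0.0],[-0.0004,-0.0089,-0.0008,-0.0,-0.0,-0.0,0.0]]
```

Request:
{"op": "carry_out", "data": {
  "deltas": [
    [0.0035,0.0082,-0.005,-0.025,0.004,0,0],
    [0.0075,0.0049,-0.0009,0,0,0,0],
    [0.0084,0.0029,-0.0009,0,0,0,0],
    [0.0089,0.0008,-0.0009,0,0,0,0],
    [0.0088,-0.0014,-0.0009,0,0,0,0],
    [0.0082,-0.0035,-0.0009,0,0,0,0],
    [0.0071,-0.0053,-0.0009,0,0,0,0],
    [0.0056,-0.0069,-0.0009,0,0,0,0],
    [0.0038,-0.008,-0.0009,0,0,0,0],
    [0.0017,-0.0087,-0.0009,0,0,0,0]
  ]
}}

```text
time: 6.32
ee_pos: [0.6218, 0.0752, 0.1559]
eef_rot: [2.574, 1.779, 0.014]
ft_force: [3.7, -3.2, -0.4]
gripper_width: 0.0003
```

```bash
python3 -c "
from h import *
st()
s=bot.read_state();d=s['ee_pos'][:2]-P
turn(10,14,a=360+np.degrees(np.arctan2(d[1],d[0]))%360)"
```

```text
t 6.33 pos [0.6218 0.0752 0.1559] ang 57.5 r 0.0405 F [ 3.7 -3.2 -0.4] roterr [-0.015  0.     0.001] press xy [0.0083 0.0397] w 0.0003
10
[[-0.0032,-0.0097,0.003,0.015,-0.0,-0.001,0.0],[-0.0014,-0.0088,-0.0008,-0.0,-0.0,0.0,0.0],[-0.0035,-0.0082,-0.0008,0.0,-0.0,0.0,0.0],[-0.0054,-0.0071,-0.0008,0.0,0.0,0.0,0.0],[-0.0069,-0.0056,-0.0008,0.0,-0.0,0.0,0.0],[-0.0081,-0.0037,-0.0008,0.0,0.0,0.0,0.0],[-0.0087,-0.0017,-0.0008,0.0,-0.0,0.0,0.0],[-0.0089,0.0005,-0.0008,0.0,0.0,0.0,0.0],[-0.0085,0.0026,-0.0008,0.0,-0.0,0.0,0.0],[-0.0076,0.0046,-0.0008,0.0,0.0,0.0,0.0]]
```

Request:
{"op": "carry_out", "data": {
  "deltas": [
    [-0.0035,-0.0097,0.003,0.015,0,0,0],
    [-0.0016,-0.0088,-0.0006,0,0,0,0],
    [-0.0035,-0.0082,-0.0006,0,0,0,0],
    [-0.0054,-0.0071,-0.0006,0,0,0,0],
    [-0.0069,-0.0056,-0.0006,0,0,0,0],
    [-0.008,-0.0037,-0.0006,0,0,0,0],
    [-0.0087,-0.0017,-0.0006,0,0,0,0],
    [-0.0089,0.0005,-0.0006,0,0,0,0],
    [-0.0085,0.0026,-0.0006,0,0,0,0],
    [-0.0076,0.0046,-0.0006,0,0,0,0]
  ]
}}

```text
time: 7.58
ee_pos: [0.5601, 0.0369, 0.1589]
eef_rot: [-2.569, -1.789, -0.011]
ft_force: [-0.5, 5.0, 1.6]
gripper_width: -0.0002
```

```bash
python3 -c "
from h import *
st()
s=bot.read_state();d=s['ee_pos'][:2]-P
turn(5,14,a=360+np.degrees(np.arctan2(d[1],d[0]))%360)"
```

```text
t 7.58 pos [0.5601 0.0369 0.1589] ang -174.2 r 0.0401 F [-0.5  5.   1.6] roterr [ 0.005  0.012 -0.006] press xy [-0.0359 -0.0179] w -0.0002
5
[[-0.0058,0.0081,-0.0011,-0.005,-0.012,0.006,0.0],[-0.006,0.0066,-0.0008,-0.0,-0.0,-0.0,0.0],[-0.0043,0.0078,-0.0008,-0.0,-0.0,-0.0,0.0],[-0.0022,0.0086,-0.0008,-0.0,-0.0,-0.0,0.0],[-0.0001,0.0089,-0.0008,-0.0,-0.0,-0.0,0.0]]
```

Request:
{"op": "carry_out", "data": {
  "deltas": [
    [-0.0058,0.0081,-0.0011,-0.005,-0.012,0.006,0],
    [-0.006,0.0066,-0.0008,0,0,0,0],
    [-0.0043,0.0078,-0.0008,0,0,0,0],
    [0,0,0,0,0,0,0]
  ]
}}

```text
time: 8.07
ee_pos: [0.5718, 0.0117, 0.1598]
eef_rot: [-2.58, -1.783, 0.013]
ft_force: [0.3, -0.3, 0.1]
gripper_width: -0.0003
```

```bash
python3 -c "
from h import *
st()
s=bot.read_state();d=s['ee_pos'][:2]-P
a=np.degrees(np.arctan2(d[1],d[0]))
plan([np.array([*circ(a-18,.036),s['ee_pos'][2]])]+[np.array([*circ(a-18,.036),z]) for z in(.2,.25)],0)"
```

```text
t 8.07 pos [0.5718 0.0117 0.1598] ang -133.9 r 0.0407 F [ 0.3 -0.3  0.1] roterr [ 0.009 -0.004  0.001] press xy [-0.0161 -0.0373] w -0.0003
3
[[0.0103,-0.0077,0.0,-0.009,0.004,-0.001,0.0],[-0.0,0.0,-0.0402,0.0,0.0,0.0,0.0],[0.0,0.0,-0.05,0.0,-0.0,0.0,0.0]]
```

Request:
{"op": "carry_out", "data": {
  "deltas": [
    [0.0103,-0.0077,0,-0.009,0.004,0,0],
    [0,0,0,0,0,0,0],
    [0,0,-0.04,0,0,0,0],
    [0,0,-0.05,0,0,0,0],
    [0,0,0,0,0,0,0]
  ]
}}

```text
time: 8.7
ee_pos: [0.5684, 0.0233, 0.2523]
eef_rot: [2.582, 1.782, 0.0]
ft_force: [0.5, -0.0, -0.4]
gripper_width: 0.0
```

```bash
python3 -c "
from h import *
st();plan([press(0,-.135,.25)],.02,maxstep=.04)"
```

```text
t 8.7 pos [0.5684 0.0233 0.2523] ang -150.7 r 0.0362 F [ 0.5 -0.  -0.4] roterr [-0.004 -0.002  0.002] press xy [-0.0233 -0.0277] w 0.0
3
[[-0.0357,0.0078,0.0009,0.001,0.001,-0.001,0.02],[-0.0357,0.0078,0.0008,0.001,0.001,-0.001,0.02],[-0.0358,0.0078,0.0008,0.001,0.001,-0.001,0.02]]
```

Request:
{"op": "carry_out", "data": {
  "deltas": [
    [-0.036,0.008,0,0,0,0,0.02],
    [-0.036,0.008,0,0,0,0,0.02],
    [-0.032,0.007,0,0,0,0,0.02],
    [0,0,0,0,0,0,0.02]
  ]
}}

```text
time: 9.2
ee_pos: [0.5519, -0.0844, 0.2507]
eef_rot: [2.579, 1.785, -0.001]
ft_force: [-0.1, -0.2, 0.3]
gripper_width: 0.0199
```

Run:
```python
from h import *
st();plan([press(0,-.135,.25),press(0,-.135,.11)],.02,maxstep=.05)
for n in("top","side"):cv2.imwrite(f"pics/{n}2.png",bot.get_image(n))
a=cv2.imread("pics/top2.png")[150:290,260:400];b=cv2.imread("pics/side2.png")[175:315,275:415]
cv2.imwrite("pics/c4.png",np.hstack([cv2.resize(i,(400,400),interpolation=3) for i in(a,b)]))
for q in((0,-.165,.072),(0,-.16,.072),(.032,-.17,.072)):print(proj("side",press(*q)))
print(proj("side",press(0,-.03,.0)),[proj("side",press(0,0,.176+h)) for h in(.022,.028,.034)])
```

```text
t 9.2 pos [ 0.5519 -0.0844  0.2507] ang -111.0 r 0.1343 F [-0.1 -0.2  0.3] roterr [-0.004 -0.004 -0.001] press xy [-0.0007 -0.1342] w 0.0199
4
[[-0.0007,0.0007,0.0007,0.004,0.004,0.001,0.02],[0.0,-0.0,0.0467,0.0,0.0,0.0,0.02],[0.0,-0.0,0.0467,0.0,0.0,0.0,0.02],[0.0,-0.0,0.0467,0.0,0.0,0.0,0.02]]
[336.95928817 279.8614681 ]
[336.80519059 278.49268577]
[349.65907848 281.00105528]
[331.99262022 264.71496619] [array([334.24619583, 201.48382597]), array([334.34551927, 199.63250253]), array([334.4453642 , 197.77145902])]
```

View pics/c4.png

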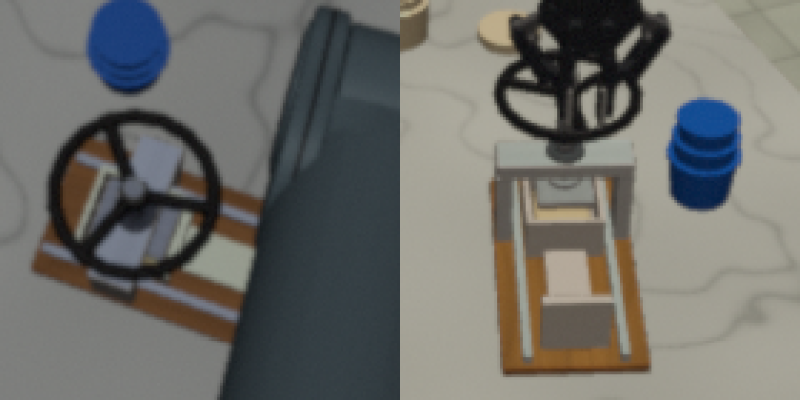

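Request:
{"op": "carry_out", "data": {
  "deltas": [
    [-0.005,0,0.045,0.004,0.004,0,0.02],
    [0,0,0.045,0,0,0,0.02],
    [0,0,0.045,0,0,0,0.02],
    [0,0,0,0,0,0,0.02]
  ]
}}

```text
time: 9.8
ee_pos: [0.5533, -0.0781, 0.1116]
eef_rot: [-2.568, -1.804, -0.007]
ft_force: [-0.3, -0.2, 0.6]
gripper_width: 0.0197
```

Run:
```python
from h import *
st();plan([press(0,-.14,.08),press(0,-.14,.036)],.02,maxstep=.04)
cv2.imwrite("pics/c5.png",cv2.resize(bot.get_image("side")[175:315,275:415],(560,560),interpolation=3))
```

```text
t 9.8 pos [ 0.5533 -0.0781  0.1116] ang -111.4 r 0.1279 F [-0.3 -0.2  0.6] roterr [ 0.     0.006 -0.015] press xy [-0.0017 -0.1279] w 0.0197
3
[[-0.0123,0.0015,0.0316,-0.0,-0.006,0.015,0.02],[0.0,0.0,0.022,-0.0,0.0,-0.0,0.02],[0.0,0.0,0.022,-0.0,0.0,-0.0,0.02]]
```

View pics/c5.png

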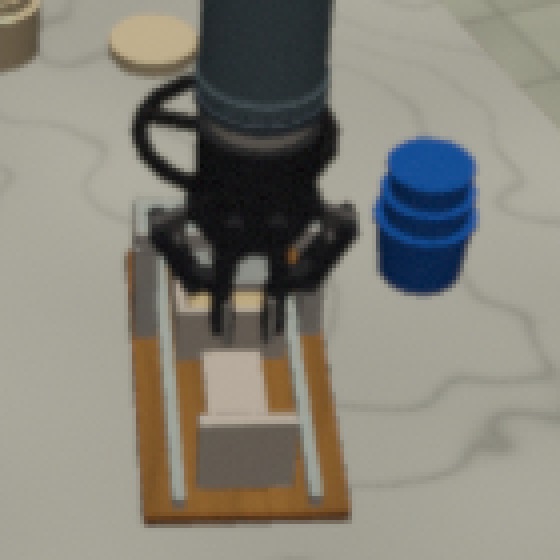

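Request:
{"op": "carry_out", "data": {
  "deltas": [
    [-0.012,0.0015,0.015,0,-0.006,0.015,0.02],
    [0,0,0.02,0,0,0,0.02],
    [0,0,0.02,0,0,0,0.02],
    [0,0,0.018,0,0,0,0.02],
    [0,0,0,0,0,0,0.02]
  ]
}}

```text
time: 10.48
ee_pos: [0.5586, -0.093, 0.0439]
eef_rot: [2.576, 1.778, 0.018]
ft_force: [0.1, 0.0, -0.4]
gripper_width: 0.02
```

Run:
```python
from h import *
st();plan([press(0,-.15,.036)],.02)
```

```text
t 10.47 pos [ 0.5586 -0.093   0.0439] ang -107.2 r 0.1403 F [ 0.1  0.  -0.4] roterr [-0.016  0.003  0.002] press xy [ 0.0085 -0.14  ] w 0.02
1
[[-0.01,-0.0086,0.0078,0.016,-0.003,-0.002,0.02]]
```

Request:
{"op": "carry_out", "data": {
  "deltas": [
    [-0.003,-0.0085,0.007,0.016,-0.003,-0.002,0.02],
    [0,0,0,0,0,0,0.02],
    [-0.008,0,0,0,0,0,0.02],
    [-0.008,0,0,0,0,0,0.02],
    [-0.008,0,0,0,0,0,0.02],
    [-0.008,0,0,0,0,0,0.02]
  ]
}}

```text
time: 11.22
ee_pos: [0.5388, -0.1239, 0.0383]
eef_rot: [2.582, 1.788, 0.004]
ft_force: [0.9, 1.5, -0.4]
gripper_width: 0.0203
```

Run:
```python
from h import *
st();plan([press(0,-.254,.036)],.02,maxstep=.009)
cv2.imwrite("pics/c6.png",cv2.resize(bot.get_image("side")[175:315,275:415],(560,560),interpolation=3))
```

```text
t 11.22 pos [ 0.5388 -0.1239  0.0383] ang -110.4 r 0.1759 F [ 0.9  1.5 -0.4] roterr [-0.002  0.002 -0.001] press xy [ 0.0009 -0.1759] w 0.0203
9
[[-0.0087,-0.0001,0.0002,0.0,-0.0,0.0,0.02],[-0.0087,-0.0001,0.0002,0.0,-0.0,0.0,0.02],[-0.0087,-0.0001,0.0002,0.0,-0.0,0.0,0.02],[-0.0087,-0.0001,0.0002,0.0,-0.0,0.0,0.02],[-0.0087,-0.0001,0.0002,0.0,-0.0,0.0,0.02],[-0.0087,-0.0001,0.0003,0.0,-0.0,0.0,0.02],[-0.0087,-0.0001,0.0003,0.0,-0.0,0.0,0.02],[-0.0087,-0.0001,0.0003,0.0,-0.0,0.0,0.02],[-0.0087,-0.0001,0.0003,0.0,-0.0,0.0,0.02]]
```

View pics/c6.png

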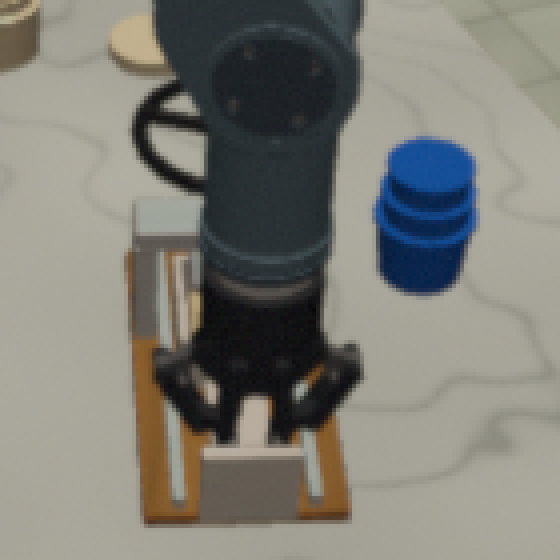

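Request:
{"op": "carry_out", "data": {
  "deltas": [
    [-0.009,0,0,0,0,0,0.02],
    [-0.009,0,0,0,0,0,0.02],
    [-0.009,0,0,0,0,0,0.02],
    [-0.009,0,0,0,0,0,0.02],
    [-0.009,0,0,0,0,0,0.02],
    [-0.009,0,0,0,0,0,0.02],
    [-0.008,0,0,0,0,0,0.02],
    [-0.006,0,0,0,0,0,0.02],
    [-0.004,0,0,0,0,0,0.02],
    [0,0,0,0,0,0,0.02]
  ]
}}

```text
time: 12.52
ee_pos: [0.5109, -0.198, 0.0384]
eef_rot: [2.584, 1.785, 0.003]
ft_force: [-0.6, 0.2, -0.1]
gripper_width: 0.02
```

Run:
```python
from h import *
st()
```

```text
t 12.53 pos [ 0.5109 -0.198   0.0384] ang -110.5 r 0.2551 F [-0.6  0.2 -0.1] roterr [-0.002  0.001  0.001] press xy [ 0.0009 -0.2551] w 0.02
```

Request:
{"op": "carry_out", "data": {
  "deltas": [
    [0.012,0,0,0,0,0,0.02],
    [0,0,-0.03,0,0,0,0.02],
    [0,0,-0.05,0,0,0,0.02],
    [0,0,-0.05,0,0,0,0.02],
    [0,0,-0.05,0,0,0,0.02],
    [-0.05,-0.02,-0.02,0,0,0,0.02],
    [-0.055,-0.02,0,0,0,0,0.02],
    [-0.055,-0.02,0,0,0,0,0.02],
    [-0.05,-0.02,0,0,0,0,0.02],
    [0,0,0,0,0,0,0.02],
    [0,0,0,0,0,0,0.02]
  ]
}}

```text
time: 13.9
ee_pos: [0.3693, -0.3516, 0.2457]
eef_rot: [2.569, 1.799, 0.007]
ft_force: [0.5, 0.7, -0.9]
gripper_width: 0.0201
```

Run:
```python
from h import *
st()
for n in("top","side"):cv2.imwrite(f"pics/{n}3.png",bot.get_image(n))
a=cv2.imread("pics/top3.png")[140:290,255:405];b=cv2.imread("pics/side3.png")[180:330,280:430]
cv2.imwrite("pics/c7.png",np.hstack([cv2.resize(i,(400,400),interpolation=3) for i in(a,b)]))
for y in(-.067,-.105,-.15):
  print(y,[np.round((proj("top",press(x,y-.045*k,.057))-(255,140))*400/150) for x in(-.038,.038) for k in(1,-1)],[np.round((proj("side",press(x,y-.17,.072))-(280,180))*400/150+(400,0)) for x in(-.032,.032)])
```

```text
t 13.9 pos [ 0.3693 -0.3516  0.2457] ang -120.4 r 0.4553 F [ 0.5  0.7 -0.9] roterr [-0.007  0.001 -0.011] press xy [-0.0774 -0.4487] w 0.0201
-0.067 [array([239., 311.]), array([149., 277.]), array([266., 236.]), array([177., 203.])] [array([523., 322.]), array([593., 320.])]
-0.105 [array([277., 325.]), array([187., 291.]), array([304., 250.]), array([215., 217.])] [array([526., 353.]), array([597., 351.])]
-0.15 [array([322., 342.]), array([232., 308.]), array([349., 266.]), array([259., 234.])] [array([529., 391.]), array([602., 389.])]
```

View pics/c7.png

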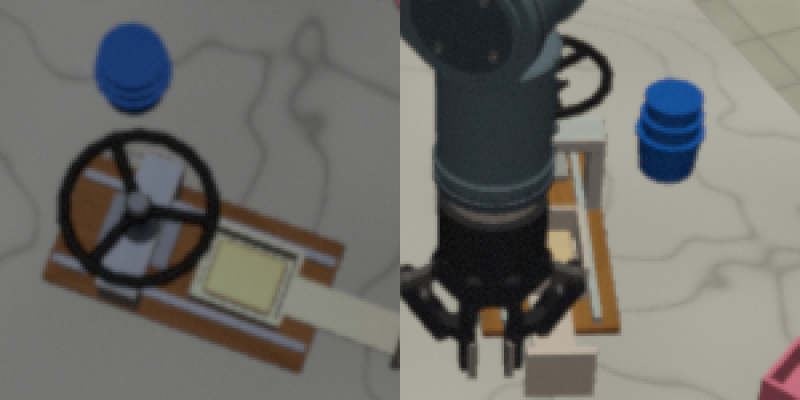

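The box corners are at about (304,250) and (276,326) in the top crop, where I would expect them for y = -0.105 m. The soap lies in the box, the wheel is still raised, the cups haven't moved, and the gripper is clear of everything.

```bash
python3 -c "
from rig import bot
print(bot.finish_job())"
```

```text
the job is handed in; nothing more can be done
None
```

The plunger is up, the mould is out past the frame, and the job is handed in at about 14 s on the robot's clock; the interface gave no verdict.

- **Handwheel:** I used the shut fingers as a peg between the spokes and followed the wheel up as it rose. It turned about 500° anticlockwise. That puts the stem near 28 mm, against the 22 mm needed. I worked this out from the peg's path and from how the spokes lay in the picture afterwards; I had no direct stem reading.
- **Mould:** I hooked the pull plate from its inner side and slid the mould along the rails with about 2 N. The last top picture puts the box centre about 105 mm out from the screw axis, inside the 67 to 150 mm range. It stands between the rails on the board with the soap inside.
- **Surroundings:** The cups had not moved in the last picture. The nail brush, jar and lid were outside that crop and I did not check them again, but the arm kept well away from them. At the end the gripper was clear of everything, with only sensor noise on the force reading.
- **Disagreements:** No check failed. The only errors were small tracking offsets: up to 4 mm in peg radius, 8 mm sideways above the tongue, and about 30 mm of overshoot arriving above the wheel. I corrected each one except the last 4 mm of peg radius, which I left as the turning was done.

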